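# Dress the clay extruder's die head: strainer, round die, hold-down

## Robot

A 6-joint arm with a two-finger parallel gripper is mounted at the origin on a cart in front of the work surface, level with it; the furniture and walls round the work are solid. World frame = base frame: x ahead of the robot, y to its left, z up, the work surface at z = 0. Lengths are in m, angles in rad, forces in N, time in s.
With the tool pointing down it reaches from about 0.275 to 0.725 m from the base axis. Payload 15.9 kg.
Tool frame: the origin (TCP) lies midway between the tips of the shut fingers; the grasp point (between the pads) lies 19 mm behind it; z points along the fingers, y is the line along which they close (so a half turn about z gives the same grasp; the last joint's range is limited). The gripper opens to 85 mm and grips with 20 to 120 N. Pads are 22 mm wide; open, the fingers measure 114 mm over their backs; the gripper's body (76 mm by 85 mm) begins 54 mm behind the grasp point. The pads swing forward as they close: fully open they stand 13 mm farther back than shut.
Start: joints at [1.118, 0.213, -0.034, 1.323, 0, 1.571], TCP at [0.219, 0.45, 0.231] pointing down, gripper open.
Joint ranges: [-2.98, 2.98], [-0.74, 1.72], [-1.14, 1.35], [-2.1, 2.04], [-1.57, 1.44], [-3.14, 3.14]. Speed limits (rad/s): [1.89, 1.89, 2.39, 2.57, 3.14, 3.14].

## Interface

Orientations are given as a 3x3 rotation matrix whose columns are the frame's x, y, z axes.
In Python, from plant import manip gives the robot as it stands. Calls block until the motion is done:
- manip.move_ptp(position, orientation): joint-space move of the TCP to a pose.
- manip.servo_line(position, ori=None, rate=0.15, stop_force=None): straight line of the TCP; ori=None keeps the orientation; rate is the mean speed in m/s. With stop_force (N) it stops when the force on the tool has changed by that much, and returns True; else False.
- manip.move_j(angles): joint-space move.
- manip.open_gripper() and manip.grasp(f_grip=None): open the fingers fully, or close them until they stop; f_grip is the grip in N (None keeps the last).
- manip.hold(seconds).
- manip.solve_ik(position, orientation): joint angles nearest the present ones, or None.
- manip.get_image(name): name is "scene" or "side" or "wrist"; returns a dict with "img" (384x512x3 uint8, blue, green, red), "fx", "fy", "cx", "cy" (pixels), "rvec" (rotation vector, rad) and "tvec" (3), from world to camera coordinates, as OpenCV has them. Camera axes: x right, y down, z forward; pixel columns grow to the right and rows downward; lengths in m; the calibration is good to about 2 mm. The wrist camera is an equidistant fisheye: a pixel r from the principal point sees the ray r / f radians off the axis. A picture is of the moment at which its call begins. There is no depth.
A pose or a line that the arm cannot do raises manip.IKError and nothing moves.
- manip.close_job(): hands the job in; it is judged then, once.
Readings, each from a call of its own:
- manip.read_clock(): time.
- manip.read_q(): joint angles.
- manip.read_joint_vel(): joint speeds.
- manip.read_tau(): joint torques, N m.
- manip.read_position(): TCP position.
- manip.read_tcp_rot(): TCP orientation.
- manip.read_wrist_force(): force on the tool from outside, world axes, zero at the start.
- manip.read_wrist_torque(): the same for the moment, N m.
- manip.read_grip_width(): opening from 0.0 (shut) to 1.0 (fully open).
- manip.read_grip_force(): force on a finger pad.
Only numpy, scipy, OpenCV 4.12 (cv2) and the standard library are available. Lean on these libraries where they do the work, as an engineer would, in place of code of your own. Each camera call takes 0.05 s, during which the arm holds its last target. There are 200 camera calls.

## Task

Get the clay extruder head ready to push round bars: thread the dark strainer plate over the two studs of the sloping head until it lies fully home on the seat, then the aluminium die with the single large round opening on top of it, fully home too. Then swing the hinged hold-down forward until it lies flat on the die. Leave the die with three small holes and everything else on the table where it stands.

Things in the scene. Friction and masses are not known exactly. Their poses are not given: they have to be found in the camera images.
- die_seat: sloping seat of the green extruder head, fixed to the table; place and yaw vary. Origin: centre of the seat surface, 125 mm above the table. z runs along the two studs and leans 30 degrees from vertical, at yaw 0 toward -x; x runs up the slope, y along the line of the studs (at y = +55 and -55 mm). The seat stands 12 mm above a green flange, 104 mm along x, 176 mm along y
- bail (a joint): hinge of the hold-down, a dark steel fork: two flat arms 60 mm apart with a round wooden grip across their free end. 0 rad = lying flat on two plates that are fully home; grows as it swings up and back, away from the robot; starts leaning back at 2.35 to 2.65; falls as low as -0.14 with a plate missing. Stiff: it stays where it is left and takes 1 to 3 N at the grip to swing
- bail_grip (a point): centre of the hold-down's wooden grip, a 17 mm round bar, 50 mm long, along the seat's y axis, with bare 10 mm steel rod on to 78 mm; 125 mm from the hinge pin. Shut, it is at x = -50, z = 26 mm of the seat frame
- strainer: dark steel strainer plate with a round brass mesh in its middle, 60 x 150 x 10 mm (x, y, z), about 0.30 kg; origin: centre of its underside. Two 13 mm round holes go through it at y = +55 and -55 mm. Lies flat on the table; the same either way round
- round_die: bare aluminium die plate with one round opening of 37 mm in its middle, 60 x 150 x 10 mm (x, y, z), about 0.22 kg; origin: centre of its underside. Two 13 mm round holes at y = +55 and -55 mm. Lies flat on the table; the same either way round
- coil_die: spare aluminium die plate with three 12 mm openings in a row between its two end holes, 60 x 150 x 10 mm; not needed, leave it alone. Origin: centre of its underside. The three plates' places are swapped at random
- spray_bottle: pale green spray bottle, 258 mm tall, 126 mm long and 60 mm wide, behind the banding wheel; leave alone; origin: centre of its underside
- brush_jar: jar of brushes, 251 mm tall, about 100 mm across; leave alone; origin: centre of its underside
- pinch_pot: small grey clay pot, 68 mm across, 49 mm tall, in the middle of the white turntable (a banding wheel 100 mm tall, 215 mm across, fixed to the table between plates and head); leave alone; origin: centre of its underside
- tea_mug: cream mug, 92 mm tall, 121 mm over its handle; leave alone; origin: centre of its underside
- oxide_bottle: brown dropper bottle, 102 mm tall, 34 mm across; leave alone; origin: centre of its underside
- masking_tape: roll of masking tape, 98 mm across, 25 mm tall; leave alone; origin: centre of its underside
- yellow_scraper: yellow plastic scraper, 74 x 110 x 14 mm; leave alone; origin: centre of its underside
- rubber_kidney: red rubber kidney-shaped rib, 46 x 92 x 8 mm; leave alone; origin: centre of its underside
- stud_tip_left (a point): tip of the stud at y = +55 mm of the seat: steel, 10 mm thick, 42 mm tall above the seat, the last 11 mm tapered to 4 mm
- stud_tip_right (a point): tip of the other stud, at y = -55 mm of the seat, same size
- bail_hinge (a point): middle of the hold-down's hinge pin, at x = 75, z = 26 mm of the seat frame; the pin runs along the seat's y. Green hinge ears stand beside it at y = 39 to 47 mm either way, x = 52 to 88, up to z = 32 mm

How it is judged:
By the outcome, as a careful person would: the job done as asked, in the order asked, and still so for the second after the job is handed in, with the robot touching nothing.
It also fails if it takes over 69 s, if anything falls off the work surface, if the arm or the gripper's body presses on something with over 40 N, if the wrist force passes 120 N, or if a joint passes its speed limit or range.

## Working session

There is one attempt and no reset: what is moved stays moved. The work goes in short steps, each a Python script; the robot and the scene stay as the last script left them, time stands still between calls to the robot, and variables do not carry over. Pictures are saved under pics/ and viewed, at most 10 in all, crops included, and the job is handed in when it is done.

```bash
ls; mkdir -p pics
python3 - <<'E'
from plant import manip
import cv2,numpy as np,pickle
print(manip.read_clock())
d={}
for n in("scene","side","wrist"):
    r=manip.get_image(n); d[n]=r; cv2.imwrite(f"pics/{n}0.png",r["img"])
    R=cv2.Rodrigues(np.array(r["rvec"]))[0]; print(n,r["fx"],r["cx"],r["cy"],-R.T@np.array(r["tvec"]).ravel(),R[2])
pickle.dump(d,open("d0.pkl","wb"))
a=np.hstack([d["scene"]["img"],d["side"]["img"]])
cv2.imwrite("pics/a.png",cv2.resize(d["scene"]["img"],(800,600),interpolation=cv2.INTER_CUBIC))
cv2.imwrite("pics/b.png",cv2.resize(d["side"]["img"],(800,600),interpolation=cv2.INTER_CUBIC))
print(manip.read_clock())
E
```

```text
pics
0.0
scene 351.3299722042482 249.96420845008396 189.28585810292375 [-0.17961911 -0.41598735  0.56355057] [ 0.79032088  0.42459215 -0.44171758]
side 378.3915119536087 258.8927818255267 186.52794658460067 [0.15840363 0.82951059 0.83997831] [ 0.32712966 -0.728042   -0.60244588]
wrist 297.3186396354542 253.49426439298577 190.98529142221705 [0.1531347  0.48043734 0.37371185] [ 0.25738133 -0.12638391 -0.95800937]
0.15
```

View pics/a.png

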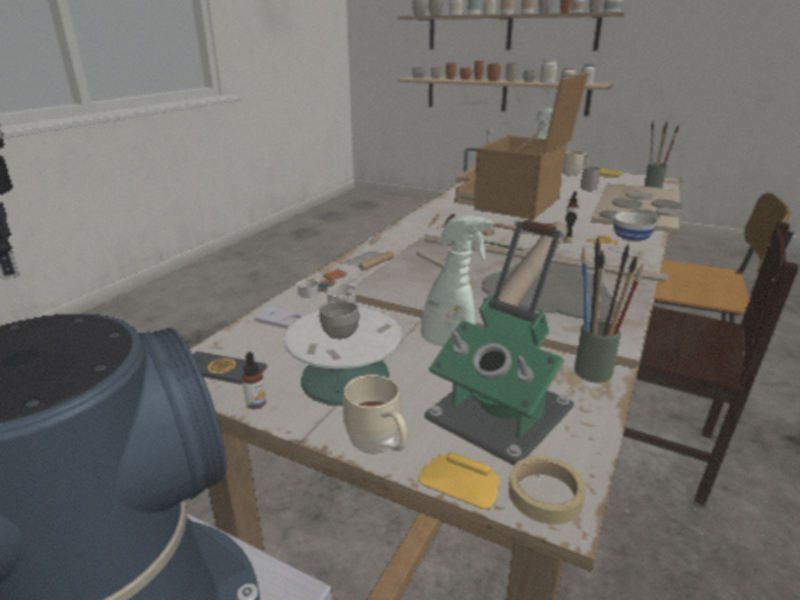

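View pics/b.png

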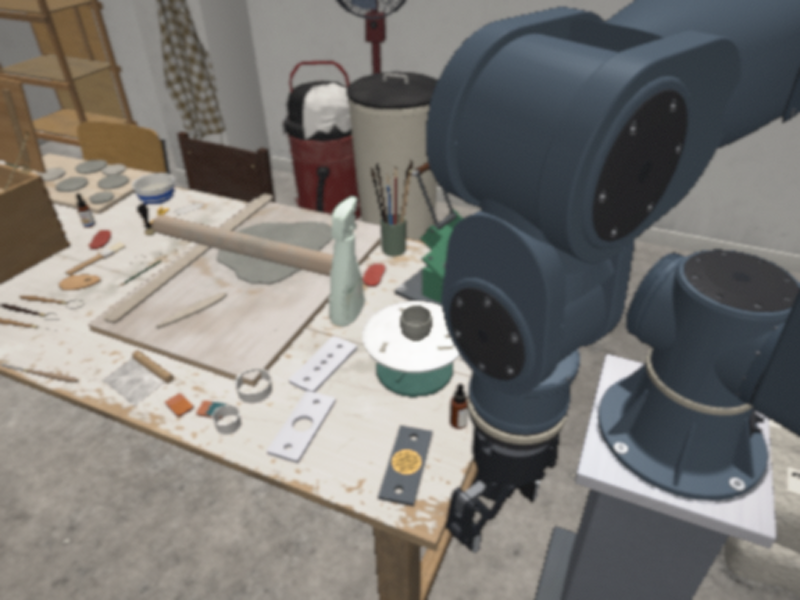

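The scene view shows the head at (495,360), its stud tips near (457,338) and (523,384), and the bail leaning back with its grip near (540,228). The side view shows the strainer holes near (414,437) and (398,491), and the round die holes near (317,400) and (290,446). Next I'll compute rough positions.

```bash
cat > h.py <<'E'
import numpy as np,cv2
from scipy.optimize import least_squares
def cam(r):
    return cv2.Rodrigues(np.array(r["rvec"],float))[0],np.array(r["tvec"],float).ravel()
def proj(r,P,fish=False):
    R,t=cam(r);c=np.atleast_2d(P)@R.T+t
    if fish:
        h=np.hypot(c[:,0],c[:,1]);k=np.arctan2(h,c[:,2])/np.maximum(h,1e-9)
        return np.c_[r["fx"]*k*c[:,0]+r["cx"],r["fy"]*k*c[:,1]+r["cy"]]
    return np.c_[r["fx"]*c[:,0]/c[:,2]+r["cx"],r["fy"]*c[:,1]/c[:,2]+r["cy"]]
def onz(r,uv,z,fish=False):
    R,t=cam(r);uv=np.atleast_2d(uv)
    d=np.c_[(uv[:,0]-r["cx"])/r["fx"],(uv[:,1]-r["cy"])/r["fy"]]
    if fish:
        th=np.linalg.norm(d,axis=1)[:,None];D=np.c_[d/th*np.sin(th),np.cos(th)]
    else: D=np.c_[d,np.ones(len(d))]
    D=D@R;o=-R.T@t
    return o+D*((z-o[2])/D[:,2])[:,None]
def seatR(yaw):
    c,s=np.cos(yaw),np.sin(yaw);Z=np.array([[c,-s,0],[s,c,0],[0,0,1]])
    a=np.pi/6; return Z@np.array([[np.cos(a),0,-np.sin(a)],[0,1,0],[np.sin(a),0,np.cos(a)]])
def seatpts(p,L): return np.array([p[0],p[1],.125])+np.asarray(L)@seatR(p[2]).T
def fitseat(obs,p0):
    # obs: list of (img,fish,local pts,uv)
    f=lambda p:np.concatenate([(proj(r,seatpts(p,L),fi)-uv).ravel() for r,fi,L,uv in obs])
    s=least_squares(f,p0); return s.x,s.fun.reshape(-1,2)
E
python3 - <<'E'
from h import *;import pickle
d=pickle.load(open("d0.pkl","rb"));k=.64
for n,uv in dict(strainer=[(414,437),(398,491)],rd=[(317,400),(290,446)]).items():
    P=onz(d["side"],np.array(uv)*k,.01);print(n,P.round(4).tolist(),P.mean(0).round(4),np.linalg.norm(P[0]-P[1]),np.degrees(np.arctan2(*(P[0]-P[1])[1::-1])))
T=[[0,.055,.042],[0,-.055,.042],[0,0,0]]
x,e=fitseat([(d["scene"],0,T,np.array([(457,338),(523,384),(493,361)])*k)],[.45,-.25,0]);print(x,e)
for th in(2.3,2.5,2.7):
    L=[[.075-.125*np.cos(th),0,.026+.125*np.sin(th)]];print(th,proj(d["scene"],seatpts(x,L))/k)
im=d["scene"]["img"][130:300,250:400];cv2.imwrite("pics/c.png",cv2.resize(im,None,fx=3.5,fy=3.5,interpolation=cv2.INTER_CUBIC))
im=d["wrist"]["img"];cv2.imwrite("pics/w.png",cv2.resize(im,(800,600),interpolation=cv2.INTER_CUBIC))
E
```

```text
strainer [[0.4228, 0.2085, 0.01], [0.4039, 0.3188, 0.01]] [0.4134 0.2637 0.01  ] 0.11195913287486361 -80.28879583971828
rd [[0.6242, 0.2004, 0.01], [0.6128, 0.3114, 0.01]] [0.6185 0.2559 0.01  ] 0.11164216322709579 -84.16042261117113
[ 0.45743467 -0.2399629  -0.38232745] [[ 0.48972854  1.05164557]
 [-1.87563861 -7.15120763]
 [ 1.57047803  7.09279915]]
2.3 [[543.60314614 236.97722177]]
2.5 [[553.47099469 238.1744648 ]]
2.7 [[561.66093758 242.71661641]]
```

View pics/c.png

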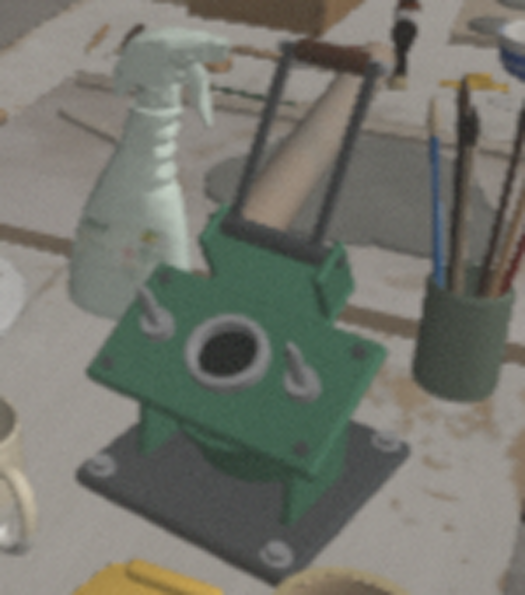

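View pics/w.png

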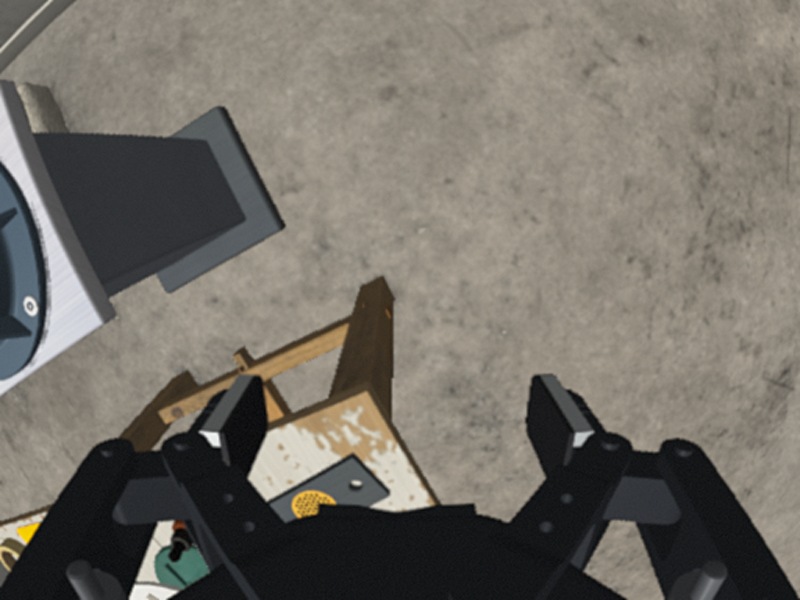

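The crop shows stud tips at (144,292) and (290,348), the seat ring centre at (229,352), and flange corners at (160,265), (90,372), (315,470) and (385,350). The grip centre is at about (333,56). The wrist view shows only the strainer, so I'll refit the seat with all these points.

Run:
```python
from h import *;import pickle
d=pickle.load(open("d0.pkl","rb"))
T=[[0,.055,.042],[0,-.055,.042],[0,0,0],[0,.055,0],[0,-.055,0],[.052,.088,-.012],[-.052,.088,-.012],[-.052,-.088,-.012],[.052,-.088,-.012]]
uv=np.array([(144,292),(290,348),(229,352),(158,325),(303,388),(160,265),(90,372),(315,470),(385,350)])/3.5+[250,130]
x,e=fitseat([(d["scene"],0,T,uv)],[.45,-.25,-.2]);print(x,e.round(1).tolist())
f=lambda th:(proj(d["scene"],seatpts(x,[[.075-.125*np.cos(th[0]),y,.026+.125*np.sin(th[0])] for y in(.039,0,-.039)]))-(np.array([(285,46),(333,56),(385,68)])/3.5+[250,130])).ravel()
s=least_squares(f,[2.4]);print(s.x,s.fun)
from plant import manip
print(manip.read_tcp_rot().round(3))
import math
# check reach for place poses: tool z = -seat z ; tool y along seat x (gripping across 60 mm)
R=seatR(x[2])
for name,tx in(("tool y=seat x",1),):
    for sg in(1,-1):
        Rt=np.c_[sg*R[:,1],sg*R[:,0],-R[:,2]]; 
        Rt=np.c_[np.cross(sg*R[:,0],-R[:,2]),sg*R[:,0],-R[:,2]]
        for z in(0.0,.02,.06,.1):
            print(sg,z,manip.solve_ik(seatpts(x,[[0,0,z]])[0],Rt))
```

```text
[ 0.48508611 -0.22585264 -0.23183896] [[-0.7, -1.2], [0.6, -0.2], [-0.4, -0.2], [-0.2, -0.7], [0.1, -1.5], [0.4, -1.5], [-2.2, 0.7], [-0.1, 3.4], [2.3, -1.0]]
[2.52292451] [-1.50182493 -0.52475435  0.11025251  0.18735556  1.5034127   0.54320698]
[[-0.899  0.438 -0.   ]
 [ 0.438  0.899 -0.001]
 [ 0.    -0.001 -1.   ]]
1 0.0 [-0.51951482 -0.05288164 -0.76987009  0.34818615  0.14234237  1.31995098]
1 0.02 [-0.5271354  -0.09483588 -0.75713171  0.40384705  0.1460302   1.31321223]
1 0.06 [-0.54361397 -0.17283867 -0.72460072  0.51656232  0.15398206  1.29861528]
1 0.1 [-0.56196938 -0.24206582 -0.68310553  0.62985604  0.16280141  1.28231333]
-1 0.0 [-0.51951482 -0.05288164 -0.76987009  0.34818615  0.14234237 -1.82164167]
-1 0.02 [-0.5271354  -0.09483588 -0.75713171  0.40384705  0.1460302  -1.82838042]
-1 0.06 [-0.54361397 -0.17283867 -0.72460072  0.51656232  0.15398206 -1.84297737]
-1 0.1 [-0.56196938 -0.24206582 -0.68310553  0.62985604  0.16280141 -1.85927933]
```

```bash
cat >> h.py <<'E'
from plant import manip
def toolR(x,z):  # tool x dir approx, tool z dir
    z=np.array(z,float)/np.linalg.norm(z);x=np.array(x,float);x-=x@z*z;x/=np.linalg.norm(x)
    return np.c_[x,np.cross(z,x),z]
SEAT=[.48509,-.22585,-.23184]
def mid(): manip.move_ptp([.42,.0,.33],toolR([-.1,1,0],[0,0,-1]))
E
python3 - <<'E'
from h import *;import pickle
d=pickle.load(open("d0.pkl","rb"));print("bottle",onz(d["side"],np.array([[345,318],[415,375],[462,425]])*.64,0).round(3).tolist())
P={}
def shot(n,pts):
    manip.hold(.3);r=manip.get_image("wrist");uv=proj(r,pts,True);P[n]=(r,uv);print(n,uv.round(0).tolist(),manip.read_clock())
S=np.array([[.4228,.2085,.01],[.4039,.3188,.01]]);D=np.array([[.6242,.2004,.01],[.6128,.3114,.01]])
for n,Q in(("s",S),("d",D)):
    l=(Q[1]-Q[0])/np.linalg.norm(Q[1]-Q[0]);c=Q.mean(0)
    manip.move_ptp(c+[0,0,.19]-.07*l,toolR(l,[0,0,-1]));shot(n,Q)
mid()
R=seatR(SEAT[2]);manip.move_ptp(seatpts(SEAT,[[0,-.05,.14]])[0],toolR(R[:,1],-R[:,2]))
shot("h",seatpts(SEAT,[[0,.055,.042],[0,-.055,.042]]))
pickle.dump(P,open("d1.pkl","wb"))
t=[]
for n in"sdh":
    r,uv=P[n];c=uv.mean(0).round().astype(int);c=[np.clip(c[0],66,445),np.clip(c[1],100,283)];print(n,"org",c[0]-66,c[1]-100)
    t.append(cv2.resize(r["img"][c[1]-100:c[1]+100,c[0]-66:c[0]+67],None,fx=2,fy=3,interpolation=cv2.INTER_CUBIC))
cv2.imwrite("pics/t.png",np.hstack(t));print(np.hstack(t).shape)
E
```

```text
bottle [[0.697, -0.044, 0.0], [0.484, 0.058, 0.0], [0.357, 0.142, 0.0]]
s [[254.0, 156.0], [254.0, 57.0]] 1.75
d [[254.0, 156.0], [254.0, 57.0]] 2.9167
h [[253.0, 65.0], [253.0, 197.0]] 5.55
s org 188 7
d org 188 7
h org 187 31
(600, 798, 3)
```

View pics/t.png

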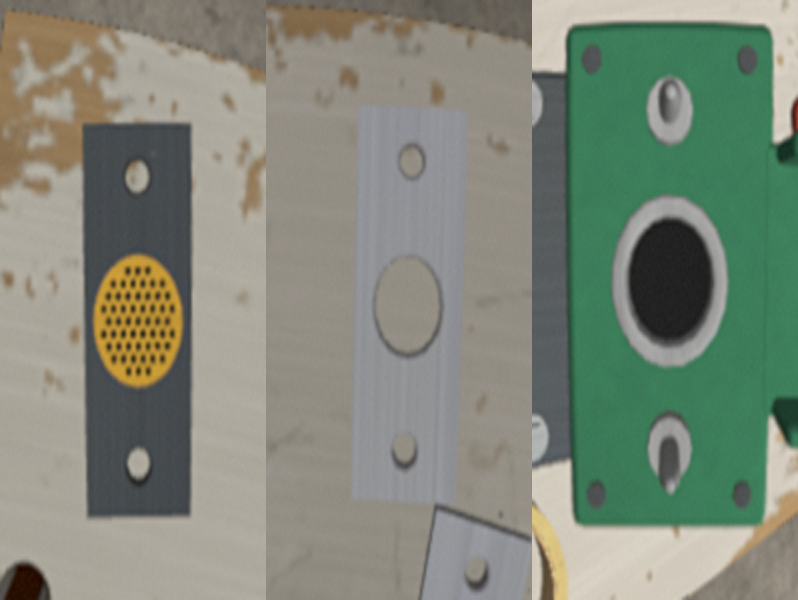

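The strip shows strainer holes at (137,177) and (139,463), and die holes at (145,161) and (138,449) in its panel. In the seat panel the stud pads are at (138,110) and (138,447), tips about (139,86) and (139,491), ring centre (137,281).

Run:
```python
from h import *;import pickle
P=pickle.load(open("d1.pkl","rb"))
for n,uv in dict(s=[(137,177),(139,463),(138,320)],d=[(145,161),(138,449),(141.5,305)]).items():
    px=np.array(uv)/[2,3]+[188,7];Q=onz(P[n][0],px,.01,True)
    print(n,Q.round(4).tolist(),Q[:2].mean(0).round(4),np.linalg.norm(Q[0]-Q[1]))
px=np.array([(139,86),(139,491),(137,281),(138,110),(138,447)])/[2,3]+[187,31]
T=[[0,.055,.042],[0,-.055,.042],[0,0,0],[0,.055,0],[0,-.055,0]]
for k in([0,1,2,3,4],[0,1],[2,3,4]):
  x,e=fitseat([(P["h"][0],1,np.array(T)[k],px[k])],SEAT);print(x,e.round(1).tolist())
```

```text
s [[0.4084, 0.3094, 0.01], [0.4281, 0.2034, 0.01], [0.4182, 0.2566, 0.01]] [0.4183 0.2564 0.01  ] 0.10777119864640922
d [[0.6203, 0.3083, 0.01], [0.6279, 0.1998, 0.01], [0.6241, 0.2542, 0.01]] [0.6241 0.254  0.01  ] 0.10876675579738193
[ 0.48926458 -0.22330874 -0.22869899] [[-0.2, 1.4], [-0.3, -1.6], [0.4, -0.0], [-0.1, -0.3], [-0.1, 0.5]]
[ 0.48929642 -0.22339344 -0.22946905] [[-0.1, 1.5], [-0.3, -1.6]]
[ 0.4892311  -0.22324548 -0.22821886] [[0.4, -0.1], [-0.2, -0.4], [-0.1, 0.5]]
```

```bash
cat >> h.py <<'E'
SEAT=[.48926,-.22331,-.22870]
DZ=-.004
def pick(a,b):
    a,b=np.array(a),np.array(b);c=(a+b)/2;R=toolR(a-b,[0,0,-1]);c[2]=0
    manip.open_gripper();manip.move_ptp(c+[0,0,.06],R)
    hit=manip.servo_line(c+[0,0,DZ],rate=.08,stop_force=15);print("hit",hit,manip.read_position().round(4))
    manip.grasp(70);manip.hold(.2);print("grip",manip.read_grip_width(),manip.read_grip_force(),manip.read_wrist_force().round(1))
    manip.servo_line(c+[0,0,.12],rate=.2);print("lifted",manip.read_grip_width(),manip.read_wrist_force().round(1),manip.read_clock())
def sp(x,y,z): return seatpts(SEAT,[[x,y,z+DZ]])[0]
def sR(): R=seatR(SEAT[2]);return toolR(R[:,1],-R[:,2])
def sz():
    R=seatR(SEAT[2]);p=(manip.read_position()-[SEAT[0],SEAT[1],.125])@R;return p-[0,0,DZ]
E
python3 - <<'E'
from h import *
mid()
pick([.4084,.3094,0],[.4281,.2034,0])
mid();manip.move_ptp(sp(0,0,.08),sR());manip.hold(.2)
print(sz().round(4),manip.read_clock())
a=manip.get_image("wrist")["img"];b=manip.get_image("scene")["img"]
t=np.hstack([cv2.resize(a[0:384,100:400],(400,512)),cv2.resize(b[120:312,250:400],(400,512),interpolation=cv2.INTER_CUBIC)])
cv2.imwrite("pics/u.png",t)
E
```

```text
hit False [ 0.4186  0.2565 -0.0036]
grip 0.6799865739724389 72.59655475616455 [-2.5 -3.2 14.1]
lifted 0.6754690251202935 [ 0.3 -0.7 -3.1] 10.575
[0.0008 0.0006 0.0801] 13.1417
```

View pics/u.png

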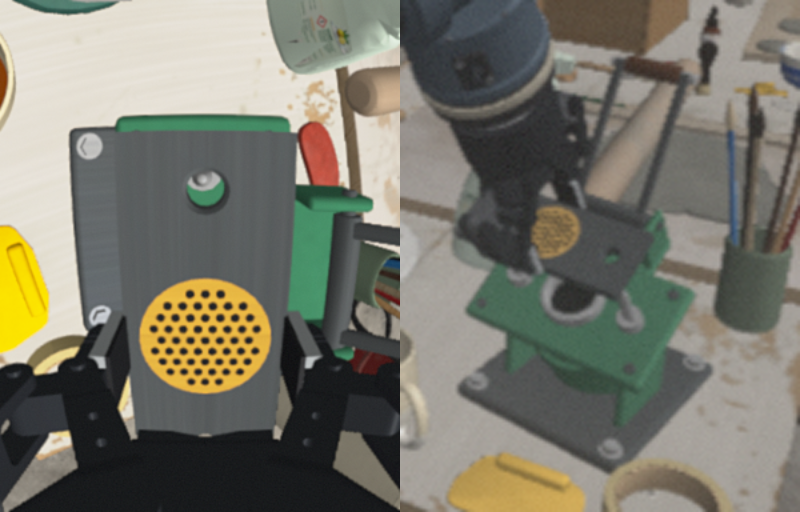

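The wrist panel shows the held strainer with its +y hole at (207,189) and mesh centre (206,335); the stud pad is visible through the hole. I'll compare the hole with its nominal place in the same camera and then insert.

```bash
cat >> h.py <<'E'
def seat_at(r,uv,z):
    """pixel -> seat x,y on plane at seat z (wrist fisheye)"""
    f=lambda p:(proj(r,seatpts(SEAT,[[p[0],p[1],z]]),True)[0]-uv)
    return least_squares(f,[0,.03]).x
E
python3 - <<'E'
from h import *
r=manip.get_image("wrist")
for uv in((207,189),(206,335)):
    print(seat_at(r,np.array(uv)*[.75,.75]+[100,0],.09).round(4))
print(sz().round(4))
E
```

```text
[0.0016 0.0564]
[0.0014 0.0034]
[0.0003 0.0003 0.08  ]
```

```bash
cat >> h.py <<'E'
def insert(x,y,home):
    """lower over the studs; returns True when seated"""
    manip.servo_line(sp(x,y,home+.050),sR(),rate=.1);manip.hold(.2)
    R=seatR(SEAT[2])
    for z in (home+.035,home+.020,home+.008,home-.004):
        hit=manip.servo_line(sp(x,y,z),sR(),rate=.05,stop_force=14)
        manip.hold(.1)
        print(z,hit,(sz()*1e3).round(1),"F seat",(manip.read_wrist_force()@R).round(1),"T",(manip.read_wrist_torque()@R).round(2))
        if hit: break
    print(manip.read_grip_width(),manip.read_clock());return sz()[2]-home
E
python3 - <<'E'
from h import *
print(insert(-.0012,-.0015,0))
E
```

```text
0.035 False [-1.2 -1.5 35. ] F seat [-1.3  0.4 -3.2] T [-0.01  0.78 -0.03]
0.02 False [-1.2 -1.5 20. ] F seat [-2.1 -0.4 -2.2] T [ 0.01  0.77 -0.  ]
0.008 False [-1.2 -1.5  8. ] F seat [-2.  -0.2 -3.4] T [ 0.01  0.78 -0.03]
-0.004 True [-1.4 -1.5  0.4] F seat [-2.8 -0.  -2.7] T [-0.04  0.81  0.04]
0.6769810959609525 15.875
0.00040155148400541777
```

Run:
```python
from h import *
manip.open_gripper();manip.servo_line(sp(-.0012,-.0015,.13),rate=.2);manip.hold(.1)
t=[manip.get_image("wrist")["img"][:,100:400]]
mid();pick([.6203,.3083,0],[.6279,.1998,0])
mid();manip.move_ptp(sp(-.0012,-.0015,.09),sR());manip.hold(.2)
t.append(manip.get_image("wrist")["img"][:,100:400])
cv2.imwrite("pics/v.png",cv2.resize(np.hstack(t),(800,512)));print(manip.read_clock(),sz())
```

```text
hit False [ 0.6245  0.2542 -0.0035]
grip 0.6775478462666882 75.60754895210266 [-1.5 -0.1  8.3]
lifted 0.6736003397994792 [-0.4 -0.4 -2.9] 22.275
25.05 [-0.00056628 -0.00095386  0.09001415]
```

View pics/v.png

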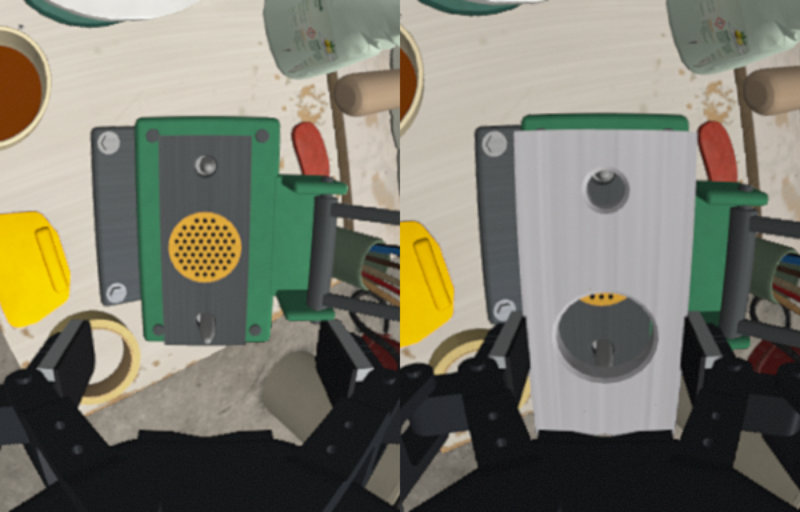

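The left panel shows the strainer flat on the seat with both studs through. The right panel shows the die hole at (206,190), the same spot as the strainer's, so I'll use the same offsets.

Run:
```python
from h import *;import pickle
e=insert(-.0012,-.0015,.010);print(e)
if e<.002:
    manip.open_gripper();manip.servo_line(sp(-.0012,-.0015,.15),rate=.2);manip.hold(.1)
    w=manip.get_image("wrist");s=manip.get_image("scene");pickle.dump((w,s),open("d2.pkl","wb"))
    cv2.imwrite("pics/x.png",cv2.resize(np.hstack([w["img"][:,100:400],s["img"][0:384,180:480]]),(800,512)));print(manip.read_clock())
    print("jar",onz(s,np.array([[597,375]])*.64,0))
    q0=manip.read_q()
    for th in(2.52,2.2,1.8,1.4,1.0,.6,.4,.2,0):
        p=seatpts(SEAT,[[.075-.125*np.cos(th),0,.026+.125*np.sin(th)]])[0]
        o=[]
        for tilt in(0,15,30,45,60): # tool tilt from vertical, pointing forward
            yaw=SEAT[2];a=np.radians(tilt);z=np.array([np.sin(a)*np.cos(yaw),np.sin(a)*np.sin(yaw),-np.cos(a)])
            o.append(manip.solve_ik(p+.012*z,toolR(seatR(yaw)[:,1],z)) is not None)
        print(th,p.round(3),o)
```

```text
0.045000000000000005 False [-1.2 -1.5 45. ] F seat [-2.  -0.4 -2.4] T [-0.02  0.67  0.02]
0.03 False [-1.2 -1.5 30. ] F seat [-1.5  0.2 -1.1] T [ 0.05  0.67 -0.03]
0.018000000000000002 False [-1.2 -1.5 18. ] F seat [-0.4 -0.1 -2. ] T [ 0.01  0.67 -0.01]
0.006 True [-0.4 -1.8 10.1] F seat [-0.7 -0.3  5.8] T [-0.03  0.62  0.03]
0.6740105530463589 27.6417
7.493479340877317e-05
29.0833
jar [[ 0.71303879 -0.35355919  0.        ]]
2.52 [ 0.59  -0.247  0.299] [True, True, True, True, True]
2.2 [ 0.553 -0.238  0.309] [True, True, True, True, True]
1.8 [ 0.505 -0.227  0.305] [True, True, True, True, True]
1.4 [ 0.462 -0.217  0.281] [True, True, True, True, True]
1.0 [ 0.432 -0.21   0.242] [True, True, True, True, False]
0.6 [ 0.418 -0.207  0.195] [True, True, True, True, False]
0.4 [ 0.419 -0.207  0.17 ] [True, True, True, True, False]
0.2 [ 0.424 -0.208  0.145] [True, True, True, True, False]
0 [ 0.434 -0.211  0.123] [True, True, True, False, False]
```

View pics/x.png

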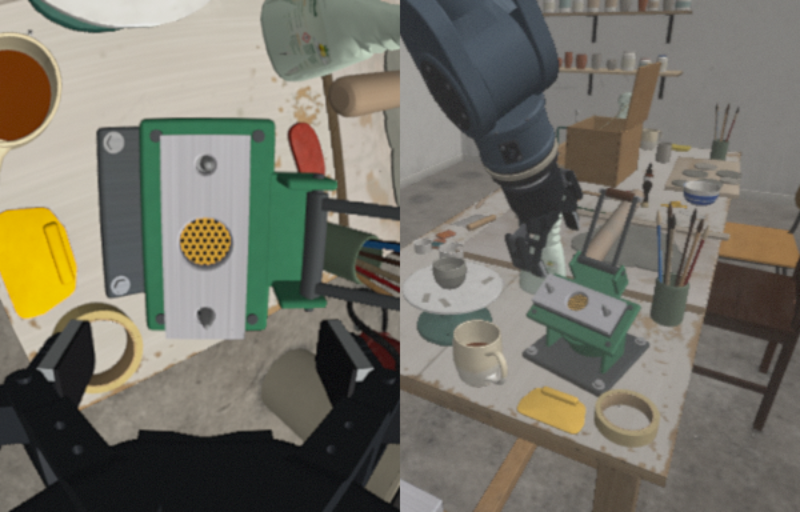

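The die lies home on the strainer with both studs through it, and the bail is clear. Next I'll grasp the grip, swing it over its arc, and then press it down with shut fingers.

Run:
```python
from h import *
R=seatR(SEAT[2]);RT=sR()
def bp(th,dep,): return seatpts(SEAT,[[.075-.125*np.cos(th),0,.026+.125*np.sin(th)-dep]])[0]
th0=2.52
manip.move_ptp(bp(th0,-.07),RT)
print("hit",manip.servo_line(bp(th0,.014),RT,rate=.1,stop_force=8))
manip.grasp(40);manip.hold(.2);print("grip",manip.read_grip_width(),manip.read_grip_force(),(manip.read_wrist_force()@R).round(1))
for th in np.linspace(th0,.38,15)[1:]:
    manip.servo_line(bp(th,.014),RT,rate=.09)
    F=manip.read_wrist_force()@R
    print(round(th,2),F.round(1),round(manip.read_grip_width(),3))
    if np.linalg.norm(F)>35: print("stop");break
print(manip.read_clock())
r=[manip.get_image(n)["img"] for n in("wrist","scene")]
cv2.imwrite("pics/y.png",cv2.resize(np.hstack([r[0][:,100:400],r[1][:,180:480]]),(800,512)))
```

```text
hit False
grip 0.18302389872392583 40.226343870162964 [6.6 1.  3.3]
2.37 [9.1 1.  7.9] 0.18
2.21 [13.4  2.5 15.2] 0.183
2.06 [10.6  3.2 20.9] 0.179
1.91 [ 7.7  3.6 24. ] 0.182
1.76 [ 4.3  5.1 24.6] 0.182
1.6 [ 0.2  4.2 22.4] 0.183
1.45 [-2.5  3.6 13.3] 0.178
1.3 [-2.4  3.1  7.3] 0.18
1.14 [-1.9  2.4  1.8] 0.181
0.99 [-0.5  3.1 -2.9] 0.176
0.84 [ 0.4  3.8 -2.6] 0.181
0.69 [-0.7  4.  -2.5] 0.179
0.53 [-0.8  2.6 -3.1] 0.181
0.38 [-2.9  2.3  2.8] 0.179
36.675
```

View pics/y.png

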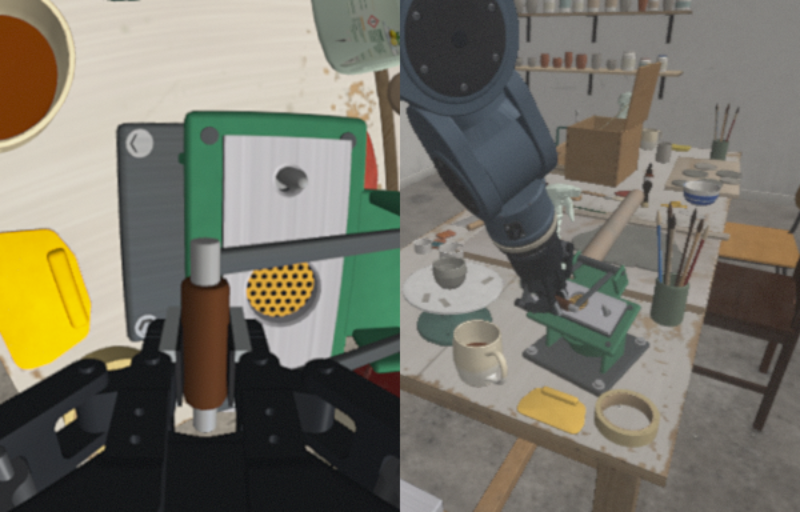

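The grip is held, with the bail swung down to about 0.38 rad over the die. I'll release it, shut the fingers and press down.

Run:
```python
from h import *
R=seatR(SEAT[2])
g=lambda x,z:seatpts(SEAT,[[x,0,z]])[0]
p=(manip.read_position()-[SEAT[0],SEAT[1],.125])@R
manip.open_gripper();manip.servo_line(g(p[0],.125),rate=.2)
manip.grasp(30);manip.hold(.2)
manip.servo_line(g(-.047,.095),rate=.1);manip.hold(.1)
for z in(.06,.042,.026):
    hit=manip.servo_line(g(-.048,z),rate=.04,stop_force=20)
    q=(manip.read_position()-[SEAT[0],SEAT[1],.125])@R
    print(z,hit,(q*1e3).round(1),(manip.read_wrist_force()@R).round(1))
    if hit:break
manip.hold(.2)
manip.servo_line(g(-.048,.13),rate=.15);manip.servo_line(g(-.048,.13)+[-.08,.0,.08],rate=.2);manip.hold(.2)
r=[manip.get_image(n)["img"] for n in("wrist","scene")]
cv2.imwrite("pics/z.png",np.hstack([cv2.resize(r[0][:,100:400],(400,512)),cv2.resize(r[1][130:322,250:400],(400,512),interpolation=cv2.INTER_CUBIC)]))
print(manip.read_clock())
```

```text
0.06 False [-47.8  -0.   60.2] [0.8 1.  0.7]
0.042 False [-48.2   0.1  41.8] [-0.1 -0.2 -0.5]
0.026 True [-47.3  -0.2  34.2] [-8.1  2.6 46.8]
43.4083
```

View pics/z.png

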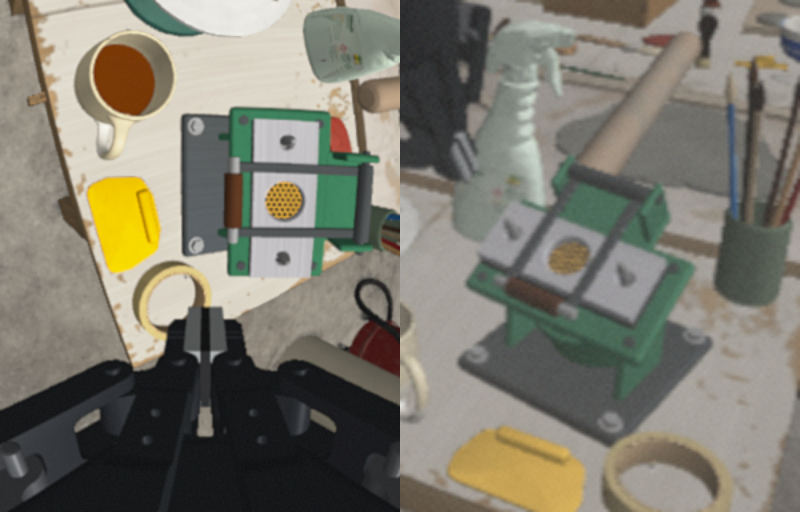

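The press stopped at 34.2 mm against the expected 34.5 mm. The pictures show the bail flat on the die and the robot clear of everything.

```bash
python3 -c "
from plant import manip
print(manip.close_job())"
```

```text
the job is handed in; nothing more can be done
None
```

The job is handed in at about 43 s: the strainer and then the round die are fully home on the studs and the hold-down lies flat on the die; the final press peaked at 46.8 N at the wrist, through the closed fingertips rather than the arm or gripper body.

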